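# Load the vial carrier, click its handle on and carry it to the mat

## Task

Get the vaccine carrier ready to go: stand every vial rack from the counter upright in a bay of the carrier, take the handle off its parking post and slide it down onto the carrier's stub until it is fully home and the spring button pops out through its hole. Then lift the loaded carrier by that handle and set it down in the middle of the black rubber mat, square with the mat and with everything still in place, and let go; leave the other things on the counter where they are and do not tip the carrier over.

Things in the scene. Friction and masses are not known exactly. Their poses are not given: they have to be found in the camera images.
- carrier: teal-blue plastic vial carrier, loose, 0.36 kg, 132 x 152 mm (x, y); origin at the centre of its underside, z up. Floor 6 mm thick; outer rim and cross walls 4 mm thick, 25 mm high. A solid bridge 44 mm wide (y) and 22 mm high runs along x through the middle, with two bays on each side, each 60 x 50 mm inside (x, y). A square steel stub stands on the middle of the bridge
- stub_foot (a point): foot of the stub, on the bridge, 22 mm above the carrier's underside, axes as the carrier's; the handle's foot rests here when fully home. The stub is 18 mm square, sides along x and y, 45 mm tall, tapered to 11 mm over the top 8 mm
- bay0 (a point): centre of the floor of one bay of the carrier, axes as the carrier's (a rack standing here has its origin at this point)
- bay1 (a point): centre of the floor of one bay of the carrier, axes as the carrier's (a rack standing here has its origin at this point)
- bay2 (a point): centre of the floor of one bay of the carrier, axes as the carrier's (a rack standing here has its origin at this point)
- bay3 (a point): centre of the floor of one bay of the carrier, axes as the carrier's (a rack standing here has its origin at this point)
- spring_button (a joint): sprung brass latch in the stub's +x face, 8 mm wide, 16 to 28.5 mm above the stub's foot, sloping top, flat underside, sticks out 6 mm. 0 = out, up to 0.009 m as pushed in. A tube pushed down (5 to 10 N) presses it in by itself; it returns to 0 when the tube's hole faces it, and then holds the tube with about 2 mm of play. On the wrong way round it stays in, at 0.003 to 0.006 m
- handle: loose handle, 0.12 kg: upright square aluminium tube, 26 mm outside, 20.5 mm inside, 95 mm long, open foot, with a grey grip bar on top. Origin at the centre of the foot, z up. It starts on the parking post, foot on its plate. The tube has a hole in its +x face; at the start that face and the carrier's button both look roughly to world +x
- grip_bar (a point): middle of the grip bar over the tube's axis, 106 mm above the handle's foot. The bar is 90 mm long (x from -35 to +55 mm, so its longer end is on the hole's side), 22 mm wide (y) and 22 mm high. Take it here, fingers closing along the handle's y
- button_hole (a point): middle of the hole in the outside of the tube's +x face, 22 mm above the foot; hole 13 mm wide, 16 mm high
- park: fixed parking post: 60 x 60 x 4 mm steel plate with an 18 mm square post, 40 mm tall above the plate; no button. Origin at the centre of the plate's underside. The handle is lifted straight up off it
- rack0: vial rack, loose, 0.08 kg: grey block 50 x 40 x 26 mm (x, y, z) with four short vials (up to 50 mm) and a flat black loop handle over it along x: two uprights and a bar 50 mm long, 9 mm wide (y), 74 to 84 mm above the underside. Origin at the centre of the underside. There are 3 or 4 racks; absent ones read None
- rack1: vial rack, loose, 0.08 kg: grey block 50 x 40 x 26 mm (x, y, z) with four short vials (up to 50 mm) and a flat black loop handle over it along x: two uprights and a bar 50 mm long, 9 mm wide (y), 74 to 84 mm above the underside. Origin at the centre of the underside. There are 3 or 4 racks; absent ones read None
- rack2: vial rack, loose, 0.08 kg: grey block 50 x 40 x 26 mm (x, y, z) with four short vials (up to 50 mm) and a flat black loop handle over it along x: two uprights and a bar 50 mm long, 9 mm wide (y), 74 to 84 mm above the underside. Origin at the centre of the underside. There are 3 or 4 racks; absent ones read None
- rack3: vial rack, loose, 0.08 kg: grey block 50 x 40 x 26 mm (x, y, z) with four short vials (up to 50 mm) and a flat black loop handle over it along x: two uprights and a bar 50 mm long, 9 mm wide (y), 74 to 84 mm above the underside. Origin at the centre of the underside. There are 3 or 4 racks; absent ones read None
- rack0_bar (a point): middle of the rack's handle bar, 79 mm above its underside; axes as the rack's; grip across it (fingers closing along y)
- rack1_bar (a point): middle of the rack's handle bar, 79 mm above its underside; axes as the rack's; grip across it (fingers closing along y)
- rack2_bar (a point): middle of the rack's handle bar, 79 mm above its underside; axes as the rack's; grip across it (fingers closing along y)
- rack3_bar (a point): middle of the rack's handle bar, 79 mm above its underside; axes as the rack's; grip across it (fingers closing along y)
- mat: fixed black rubber mat on the counter, 190 x 210 x 4 mm (x, y, z), origin at the centre of its underside
- tissue_box: bystander: tissue box 115 x 220 x 70 mm
- tub: bystander: clear plastic tub, 100 mm across, 75 mm high
- steel_tray: bystander: steel tray with syringes, 100 x 250 x 22 mm

How it is judged:
On the way, in this order (a step that is already met when the one before it is completed fails the run):
1. every rack stands in a bay and the handle is home on the stub with the button out (x of rack0 in the frame of carrier between -0.05 and 0.05 m and y of rack0 in the frame of carrier between -0.07 and 0.07 m and z of rack0 in the frame of carrier between 0 and 0.012 m and angle between the z axis of each of rack0, rack1, rack2, rack3, handle and the z axis of carrier, either way round below 0.15 rad and x of rack1 in the frame of carrier between -0.05 and 0.05 m and y of rack1 in the frame of carrier between -0.07 and 0.07 m and z of rack1 in the frame of carrier between 0 and 0.012 m and x of rack2 in the frame of carrier between -0.05 and 0.05 m and y of rack2 in the frame of carrier between -0.07 and 0.07 m and z of rack2 in the frame of carrier between 0 and 0.012 m and x of rack3 in the frame of carrier between -0.05 and 0.05 m and y of rack3 in the frame of carrier between -0.07 and 0.07 m and z of rack3 in the frame of carrier between 0 and 0.012 m and z of handle in the frame of stub_foot below 0.005 m and x of handle in the frame of stub_foot between -0.005 and 0.005 m and y of handle in the frame of stub_foot between -0.005 and 0.005 m and angle between the x axis of handle and the x axis of carrier, either way round below 0.25 rad and value of joint spring_button below 0.0015 m), for 0.2 s.
2. the loaded carrier hangs clear of the counter from its handle, with the button holding (all of step 1 and height (world z) of carrier above 0.015 m and contact force between the fingers and handle above 1 N and angle between carrier's own z axis and vertical below 0.35 rad), for 0.2 s.
At the end, for the whole second after the job is handed in: carrier level on the mat, within 25 mm of its middle in x and y and 0.2 rad of its sides; every rack upright on a bay floor; handle in line, its foot within 5 mm of the stub's foot, spring button out (below 1.5 mm) (all of step 1 and x of carrier in the frame of mat between -0.025 and 0.025 m and y of carrier in the frame of mat between -0.025 and 0.025 m and z of carrier in the frame of mat between 0.001 and 0.008 m and angle between the x axis of carrier and the x axis of mat, either way round below 0.2 rad and angle between carrier's own z axis and vertical below 0.06 rad and linear speed of carrier below 0.02 m/s); the robot touches nothing.
It fails at once if a bystander is shifted by more than 30 mm (distance of any of tissue_box, tub, steel_tray from where it was at the start of the episode above 0.03 m).
It fails at once if the carrier is tipped by more than 0.6 rad (angle between carrier's own z axis and vertical above 0.6 rad).
Of rack0, rack1, rack2, rack3 only 3 to 4 are there at a start; the rules pass over those that are not, and their reading is None.
At some moment in a run one of rack0, rack1, rack2, rack3 may be knocked a few centimetres aside while the robot is not near it.
Once in a run the grip may slacken for a moment while it holds something.
It also fails if it takes over 192 s, if anything falls off the work surface, if the arm or the gripper's body presses on something with over 40 N, if the wrist force passes 120 N, or if a joint passes its speed limit or range.

## Robot

A 7-joint arm with a two-finger parallel gripper is mounted at the origin on the work surface. World frame = base frame: x ahead of the robot, y to its left, z up, the work surface at z = 0. Lengths are in m, angles in rad, forces in N, time in s.
With the tool pointing down it reaches from about 0.35 to 0.9 m from the base axis. Payload 8.1 kg.
Tool frame: the origin (TCP) lies at the very end of the fingers, on their centre line; the grasp point (between the pads) lies 19 mm behind it (arm.tcp_to_grasp is the distance from the TCP to the grasp point, in m); z points along the fingers, y is the line along which they close (so a half turn about z gives the same grasp; the last joint's range is limited). The gripper opens to 92 mm and grips with 3 to 60 N. Pads are 19 mm wide; open, the fingers measure 130 mm over their backs; the gripper's body (75 mm by 190 mm) begins 47 mm behind the grasp point.
Start: joints at [-1.242, 0.434, 0.025, 1.573, -0.012, 1.134, -0.075], TCP at [0.262, 0.568, 0.227] pointing down, gripper open.
Joint ranges: [-2.62, 2.62], [-0.44, 2.09], [-1.27, 1.32], [0.08, 2.57], [-1.32, 4.46], [0.12, 2], [-2.74, 2.74]. Speed limits (rad/s): [2.22, 2.22, 3.01, 3.01, 3.14, 3.14, 3.14].

## Interface

Orientations are given as a rotation vector (axis times angle).
In Python, from cell import arm gives the robot as it stands.
- The arm moves only by the tool send_path, called by a JSON object that holds its "api" and its "payload". Schema: {"type":"object","properties":{"segments":{"type":"string"},"squeeze":{"type":"number"},"only":{"type":"string"},"quiet":{"type":"boolean"},"lines":{"type":"string"}},"required":["segments"],"additionalProperties":false}. segments is a string of 1 to 10 rows, parted by semicolons, with the numbers parted by spaces; each row has 5 numbers: dx, dy, dz in units of 5 mm, then a turn about the tool's z in units of 0.1 rad, then the opening from 0.0 (shut) to 1.0 (fully open); each row shifts and turns the commanded pose from where the row before left it, along the tool's axes as they then stand; what a row does not reach is not made up. A row lasts 1/10 s, in which the tool goes at most 0.05 m and 0.15 rad, less where a joint would pass 70% of its speed; a pose out of reach is approached as far as the arm can. The fingers move at their own pace and stop on an object; squeeze is the grip in N (left out, the last holds). Time passes only in rows, so rows that do not move let the fingers close. The tool returns the time, the measured TCP pose, the force, the opening and the grip force at its end. only (a regular expression) keeps the lines of the reply that match it, lines (a string "A,B") keeps lines A to B, and quiet returns only ok. Input that does not fit is refused with a message, and nothing moves.
- arm.observe(): the state, without advancing time (a new reading comes with each control period).
- arm.get_image(name): name is "scene" or "top"; returns a dict with "image" (420x560x3 uint8, blue, green, red), "fx", "fy", "cx", "cy" (pixels), "distortion" ([k1, k2, p1, p2, k3] as OpenCV has them; the pictures are not rectified), "cam_to_world" (4x4, takes a point from camera to world coordinates). Camera axes: x right, y down, z forward; pixel columns grow to the right and rows downward; lengths in m; the calibration is good to about 2 mm. A picture is of the moment at which its call begins. There is no depth.
- arm.sign_off(): hands the job in; it is judged then, once.
The state is a dict: "clock": time; "joints": joint angles; "dq": joint speeds; "joint_efforts": joint torques, N m; "position": TCP position; "ee_rot": TCP orientation; "force": force on the tool from outside, world axes, zero at the start; "ft_torque": the same for the moment, N m; "width": opening from 0.0 (shut) to 1.0 (fully open); "gripper_force": force on a finger pad.
Only numpy, scipy, OpenCV 4.12 (cv2) and the standard library are available. Lean on these libraries where they do the work, as an engineer would, in place of code of your own. Each camera call takes 0.05 s, during which the arm holds its last target. There are 200 camera calls.

## Working session

There is one attempt and no reset: what is moved stays moved. The work goes in short steps, Python scripts to look and compute and a tool call to move; the robot and the scene stay as the last step left them, time stands still between calls to the robot, and variables do not carry over. Pictures are saved under pics/ and viewed, at most 14 in all, crops included, and the job is handed in when it is done.

```bash
ls; mkdir -p pics; cat > h.py <<'E'
import numpy as np, cv2
from cell import arm
def snap(n,f,crop=None,scale=1):
    d=arm.get_image(n); im=d["image"]
    np.savez(f'pics/{f}.npz',**d)
    if crop: x0,y0,x1,y1=crop; im=im[y0:y1,x0:x1]
    im=cv2.resize(im,None,fx=scale,fy=scale,interpolation=cv2.INTER_CUBIC)
    cv2.imwrite(f'pics/{f}.png',im); return d
def K(d): return np.array([[d["fx"],0,d["cx"]],[0,d["fy"],d["cy"]],[0,0,1]])
def p2w(d,uv,z):
    u=cv2.undistortPoints(np.array(uv,float).reshape(-1,1,2),K(d),d["distortion"]).reshape(-1,2)
    T=d["cam_to_world"]; r=np.c_[u,np.ones(len(u))]@T[:3,:3].T; o=T[:3,3]
    return o+r*((z-o[2])/r[:,2])[:,None]
def w2p(d,P):
    T=np.linalg.inv(d["cam_to_world"])
    return cv2.projectPoints(np.array(P,float).reshape(-1,1,3),cv2.Rodrigues(T[:3,:3])[0],T[:3,3],K(d),d["distortion"])[0].reshape(-1,2)
E
python3 - <<'E'
from h import *
a=snap("top","top0",None,1.4); b=snap("scene","sc0",None,1.4)
for d in(a,b): print(d["fx"],d["cam_to_world"].round(3).tolist(),d["distortion"])
print(arm.observe())
E
```

```text
cell.py
pics
474.71185738323817 [[-0.011, -0.989, 0.145, 0.416], [-1.0, 0.012, 0.007, -0.022], [-0.009, -0.145, -0.989, 1.385], [0.0, 0.0, 0.0, 1.0]] [-0.0358889  0.         0.         0.         0.       ]
440.29095521630524 [[-0.005, 0.57, -0.822, 1.517], [1.0, -0.008, -0.012, 0.003], [-0.014, -0.822, -0.57, 0.72], [0.0, 0.0, 0.0, 1.0]] [0.01955816 0.         0.         0.         0.        ]
{'clock': 0.1, 'joints': array([-1.24160688,  0.43514886,  0.02495914,  1.57396594, -0.01164068,
        1.13400392, -0.07509452]), 'dq': array([-0.00117529, -0.0007311 , -0.0014532 , -0.00184547, -0.00187445,
       -0.00151633, -0.00037072]), 'joint_efforts': array([ 2.70479781e-03, -6.69121385e+01,  9.87839699e-01, -3.15151191e+01,
       -6.05688477e-02,  3.73449514e-02,  3.21705568e-05]), 'position': array([0.26140251, 0.56722361, 0.22604157]), 'ee_rot': array([-6.73054341e-01, -3.06842838e+00,  2.14325557e-03]), 'force': array([ 0.13604745, -0.34232624, -0.09340912]), 'ft_torque': array([ 0.01748883, -0.04586531,  0.01967561]), 'gripper_force': 0.0, 'width': 1.0048868093815675}
```

View pics/top0.png

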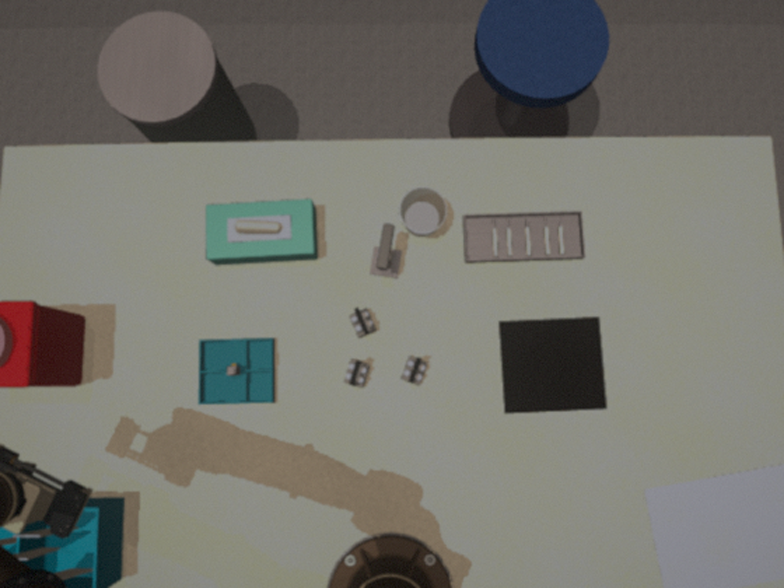

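View pics/sc0.png

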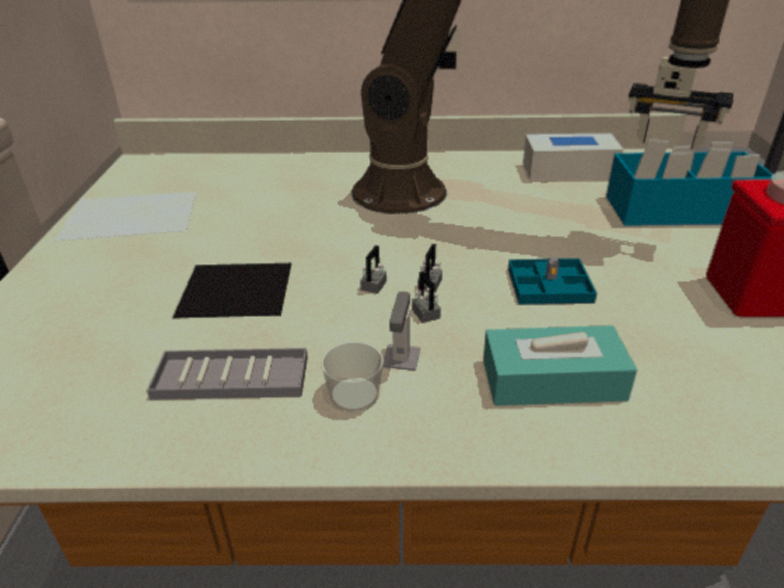

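The top view (x up, y left) shows three racks at about (362,322), (357,373) and (415,370). The handle on its post is at (387,250), the carrier at (236,370) and the mat at (553,364). I'll enlarge it.

```bash
python3 - <<'E'
from h import *
im=np.load('pics/top0.npz')["image"]
cv2.imwrite('pics/c1.png',cv2.resize(im[150:295,235:315],None,fx=4*1.0,fy=4,interpolation=cv2.INTER_CUBIC) if 0 else np.hstack([cv2.resize(im[150:300,235:315],None,fx=4,fy=4,interpolation=cv2.INTER_CUBIC),np.zeros((600,10,3),np.uint8),cv2.resize(im[230:300,135:205],None,fx=6,fy=6,interpolation=cv2.INTER_CUBIC)[:, :].repeat(1,0) if 0 else cv2.copyMakeBorder(cv2.resize(im[230:300,135:205],None,fx=6,fy=6,interpolation=cv2.INTER_CUBIC),0,180,0,0,cv2.BORDER_CONSTANT)]))
E
```

```text
(no output)
```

View pics/c1.png

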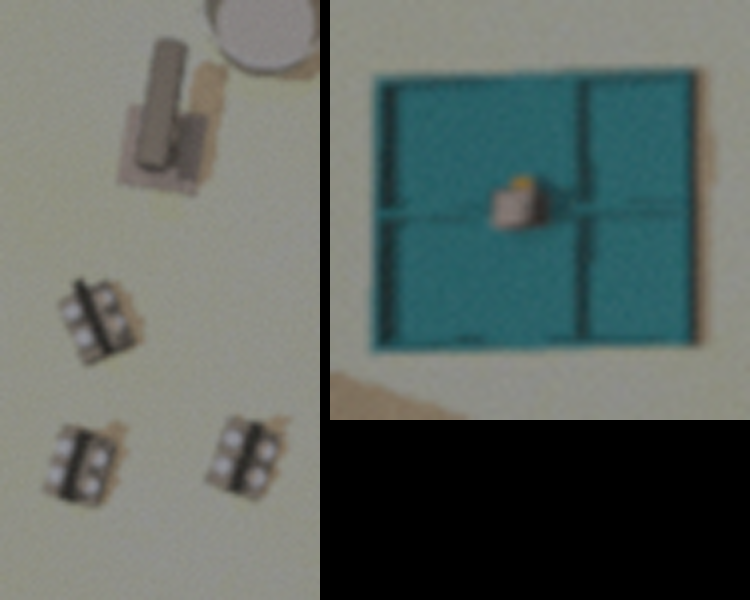

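Left crop: rack bars run (80,283)-(110,352), (85,432)-(70,498) and (257,425)-(240,492), and the grip bar (172,40)-(152,165). Right crop: rim corners (376,77), (697,70), (694,346), (373,349), with the button on +x at (523,182). Next I'll compute poses and check them with a model overlay.

```bash
cat >> h.py <<'E'
def box(x,y,yaw,x0,x1,y0,y1,z): 
    c,s=np.cos(yaw),np.sin(yaw); return [[x+c*a-s*b,y+s*a+c*b,z] for a,b in((x0,y0),(x1,y0),(x1,y1),(x0,y1))]
def draw(im,d,P,off,f,col):
    q=((w2p(d,P)-off+.5)*f-.5); cv2.polylines(im,[np.round(q*8).astype(int).reshape(-1,1,2)],True,col,1,cv2.LINE_AA,3)
def rack(im,d,p,off,f,z=0):
    draw(im,d,box(*p,-.025,.025,-.0045,.0045,.084+z),off,f,(0,0,255)); draw(im,d,box(*p,-.025,.025,-.02,.02,.026+z),off,f,(0,255,255))
def carr(im,d,p,off,f,z=0):
    draw(im,d,box(*p,-.066,.066,-.076,.076,.025+z),off,f,(0,0,255)); draw(im,d,box(*p,-.0055,.0055,-.0055,.0055,.067+z),off,f,(0,255,255))
    draw(im,d,box(*p,-.066,.066,-.022,.022,.022+z),off,f,(255,255,255))
def hand(im,d,p,off,f,z=0):
    draw(im,d,box(*p,-.035,.055,-.011,.011,.117+z),off,f,(0,0,255)); draw(im,d,box(*p,-.013,.013,-.013,.013,z),off,f,(0,255,255))
E
cat > fit.py <<'E'
from h import *
d=dict(np.load('pics/top0.npz')); o1=np.array([235,150]); o2=np.array([135,230])
L=lambda p:(np.array(p)+.5)/4-.5+o1
R=lambda p:(np.array(p)-[330,0]+.5)/6-.5+o2
def seg(a,b,z):
    P=p2w(d,[a,b],z); v=P[1]-P[0]; return P.mean(0)[:2],np.arctan2(v[1],v[0]),np.linalg.norm(v)
for s in[((110,352),(80,283)),((70,498),(85,432)),((240,492),(257,425))]: print('rack',seg(L(s[0]),L(s[1]),.084))
print('grip',seg(L((152,165)),L((172,40)),.121))
C=p2w(d,R([(376,77),(697,70),(694,346),(373,349)]),.025); print('carrier',C[:,:2].round(4).tolist(),C.mean(0))
pk=p2w(d,L([(128,105),(210,118),(196,195),(118,185)]),.004); print(pk.round(4).tolist(),pk.mean(0))
M=p2w(d,np.array([(499,321),(599,317),(606,408),(505,412)])/1.4,.004); print(M.round(4).tolist(),M.mean(0))
E
python3 fit.py
```

```text
rack (array([0.54630961, 0.04955338]), np.float64(0.4038706460288181), np.float64(0.052087669138729566))
rack (array([0.44560888, 0.06183492]), np.float64(-0.2282306561267991), np.float64(0.045727104849463185))
rack (array([ 0.44876715, -0.05460159]), np.float64(-0.26473611109073353), np.float64(0.04682151980732389))
grip (array([0.68889763, 0.00136423]), np.float64(-0.1643202881691139), np.float64(0.08772762523971094))
carrier [[0.517, 0.3877], [0.5188, 0.233], [0.3883, 0.2326], [0.388, 0.3854]] [0.45300023 0.30966348 0.025     ]
[[0.7123, 0.0289, 0.004], [0.7017, -0.0319, 0.004], [0.644, -0.0209, 0.004], [0.6522, 0.0366, 0.004]] [0.67753895 0.00317791 0.004     ]
[[0.5501, -0.2323, 0.004], [0.5559, -0.4417, 0.004], [0.3683, -0.4461, 0.004], [0.363, -0.2385, 0.004]] [ 0.45932305 -0.33964432  0.004     ]
```

```bash
cat > ov.py <<'E'
from h import *
d=dict(np.load('pics/top0.npz')); im=d["image"]; o1=np.array([235,150]); o2=np.array([135,230])
A=cv2.resize(im[150:300,235:315],None,fx=4,fy=4,interpolation=cv2.INTER_CUBIC)
B=cv2.resize(im[230:300,135:205],None,fx=6,fy=6,interpolation=cv2.INTER_CUBIC)
for p in[(.5463,.0496,.40),(.4456,.0618,-.23),(.4488,-.0546,-.26)]: rack(A,d,p,o1,4)
hand(A,d,(.678,.003,-.165),o1,4,.004); carr(B,d,(.453,.3097,.008),o2,6)
cv2.imwrite('pics/o1.png',np.hstack([A,cv2.copyMakeBorder(B,0,180,10,0,cv2.BORDER_CONSTANT)]))
E
python3 ov.py
```

```text
(no output)
```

View pics/o1.png

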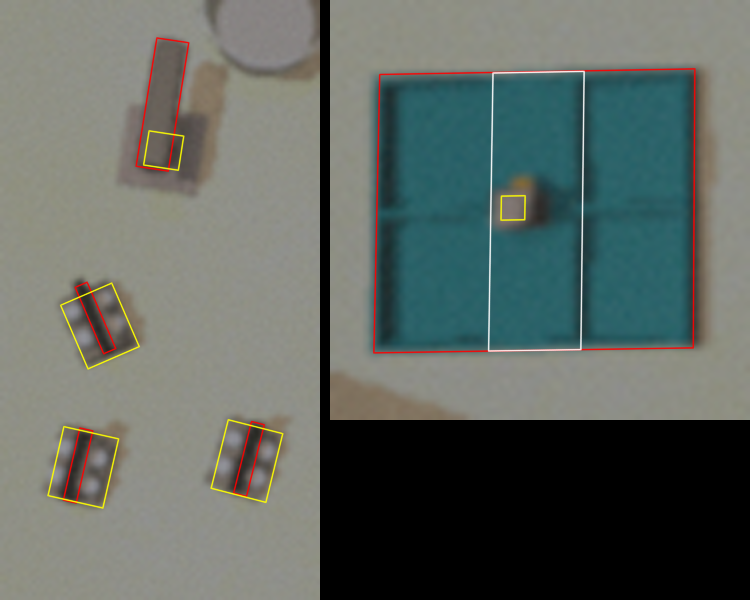

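The overlay fits. Now a helper that turns a target pose into tool-axis moves.

```bash
cat > plan.py <<'E'
# usage: plan.py x y z yaw : grasp-object yaw (tool y = yaw+90deg); z is the TCP height
import sys; from h import *; from scipy.spatial.transform import Rotation as Ro
x,y,z,yaw=map(float,sys.argv[1:5]); s=arm.observe(); R=Ro.from_rotvec(s["ee_rot"]).as_matrix()
cur=np.arctan2(R[1,1],R[0,1])-np.pi/2
t=-((yaw-cur+np.pi/2)%np.pi-np.pi/2)
R2=R@Ro.from_rotvec([0,0,t]).as_matrix()
print('turn %.3f then d'%t,(R2.T@(np.array([x,y,z])-s["position"])).round(4),'| d unturned',(R.T@(np.array([x,y,z])-s["position"])).round(4),'pos',s["position"].round(4),'yaw %.3f'%cur,'tilt',R[:,2].round(3),'w %.3f F %s j7 %.2f t %.1f'%(s["width"],s["force"].round(1),s["joints"][6],s["clock"]))
E
python3 plan.py .5463 .0496 .16 .40
```

```text
turn -0.832 then d [-0.0609 -0.5876  0.0666] | d unturned [-0.4754 -0.3508  0.0666] pos [0.2614 0.5672 0.226 ] yaw -0.432 tilt [-0.001 -0.001 -1.   ] w 1.005 F [ 0.1 -0.3 -0.1] j7 -0.08 t 0.1
```
Cap 0.05 m per row, maybe less with joint limits. Turn first 6 rows × -.139, combined with nothing. Then translation 15 rows of ~.0392.

Careful with the scale: shifts go in units of 5 mm and turns go in units of 0.1 rad. That gives: -0.035 m is -7, -0.004 m is -0.8, -0.139 rad is -1.39.

{"api": "send_path", "payload": {"segments": "0 0 0 -1.39 0.5;0 0 0 -1.39 0.5;0 0 0 -1.39 0.5;0 0 0 -1.39 0.5;0 0 0 -1.39 0.5;0 0 0 -1.37 0.5;-0.8 -7 0 0 0.5;-0.8 -7 0 0 0.5;-0.8 -7 0 0 0.5;-0.8 -7 0 0 0.5", "squeeze": 30}}

```text
clock: 1.1
position: [0.3313, 0.4434, 0.2263]
ee_rot: [0.624, -3.078, 0.001]
force: [0.3, 0.2, -0.2]
width: 0.5
gripper_force: 0.0
```

{"api": "send_path", "payload": {"segments": "-0.8 -7 0 0 0.5;-0.8 -7 0 0 0.5;-0.8 -7 0 0 0.5;-0.8 -7 0 0 0.5;-0.8 -7 0 0 0.5;-0.8 -7 0 0 0.5;-0.8 -7 0 0 0.5;-0.8 -7 0 0 0.5;-0.8 -7 0 0 0.5;0 0 0 0 0.5"}}

```text
clock: 2.1
position: [0.4888, 0.1634, 0.2265]
ee_rot: [-0.613, 3.081, -0.004]
force: [0.1, -0.1, 0.5]
width: 0.499
gripper_force: 0.0
```

```bash
python3 plan.py .5463 .0496 .16 .40
```

```text
turn -0.007 then d [-0.0087 -0.127   0.0668] | d unturned [-0.0096 -0.127   0.0668] pos [0.4888 0.1634 0.2265] yaw 0.393 tilt [ 0.001 -0.003 -1.   ] w 0.499 F [ 0.1 -0.1  0.5] j7 1.54 t 2.1
```

{"api": "send_path", "payload": {"segments": "-0.6 -6.4 4 -0.07 0.5;-0.4 -6.4 4 0 0.5;-0.4 -6.4 4 0 0.5;-0.4 -6.2 1.4 0 0.5;0 0 0 0 0.5;0 0 0 0 0.5"}}

```text
clock: 2.7
position: [0.5448, 0.0557, 0.1593]
ee_rot: [0.633, -3.076, -0.001]
force: [-0.0, 0.2, -0.2]
width: 0.497
gripper_force: 0.0
```

```bash
python3 plan.py .5463 .0496 .06 .40; python3 - <<'E'
from h import *
snap("top","t1",(235,150,315,300),4)
E
```

```text
turn 0.006 then d [ 0.0009 -0.0062  0.0993] | d unturned [ 0.0009 -0.0062  0.0993] pos [0.5448 0.0557 0.1593] yaw 0.406 tilt [-0.001  0.    -1.   ] w 0.497 F [-0.   0.2 -0.2] j7 1.80 t 2.7
```

View pics/t1.png

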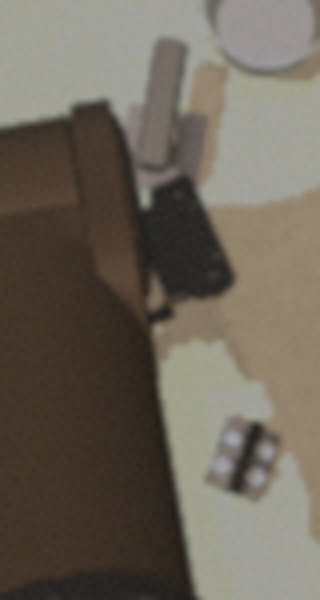

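The arm hides this rack from the top camera, though the right-hand rack at (245,458) hasn't moved. I'll go down and grasp.

{"api": "send_path", "payload": {"segments": "0.2 -1.2 4 0.06 0.5;0 0 6 0 0.5;0 0 6 0 0.5;0 0 3.8 0 0.5;0 0 0 0 0.5;0 0 0 0 0;0 0 0 0 0;0 0 0 0 0;0 0 0 0 0;0 0 0 0 0", "squeeze": 30}}

```text
clock: 3.75
position: [0.5468, 0.0498, 0.0613]
ee_rot: [-0.626, 3.078, 0.0]
force: [0.3, 0.4, 0.2]
width: 0.118
gripper_force: 0.0
```

{"api": "send_path", "payload": {"segments": "0 0 -3 0 0;0 0 -3 0 0;0 0 -3 0 0;0 0 0 0 0"}}

```text
clock: 4.15
position: [0.5478, 0.0499, 0.1075]
ee_rot: [-0.625, 3.075, -0.0]
force: [0.6, 1.0, -0.2]
width: 0.095
gripper_force: 30.0
```

```bash
python3 plan.py .495 .30 .105 .008
```

```text
turn 0.393 then d [0.0508 0.2505 0.0025] | d unturned [-0.049   0.2509  0.0025] pos [0.5478 0.0499 0.1075] yaw 0.401 tilt [ 0.003  0.001 -1.   ] w 0.095 F [ 0.6  1.  -0.2] j7 1.82 t 4.2
```

To row units: 0.035 m is 7, 0.01 m is 2, 0.131 rad is 1.31.

{"api": "send_path", "payload": {"segments": "0 0 0 1.31 0;0 0 0 1.31 0;0 0 0 1.31 0;2 7 0 0 0;2 7 0 0 0;2 7 0 0 0;2 7 0 0 0;2 7 0 0 0;0 0 0 0 0;0 0 0 0 0"}}

```text
clock: 5.15
position: [0.4944, 0.2251, 0.105]
ee_rot: [0.017, -3.141, 0.001]
force: [0.2, -0.2, -1.7]
width: 0.092
gripper_force: 30.0
```

```bash
python3 plan.py .4847 .357 .105 .008; python3 - <<'E'
from h import *
snap("scene","s1",(250,130,450,280),4)
E
```

```text
turn 0.003 then d [ 8.60e-03  1.32e-01 -1.00e-04] | d unturned [ 8.30e-03  1.32e-01 -1.00e-04] pos [0.4944 0.2251 0.105 ] yaw 0.011 tilt [-0.001 -0.    -1.   ] w 0.092 F [ 0.2 -0.2 -1.7] j7 1.13 t 5.2
```

View pics/s1.png

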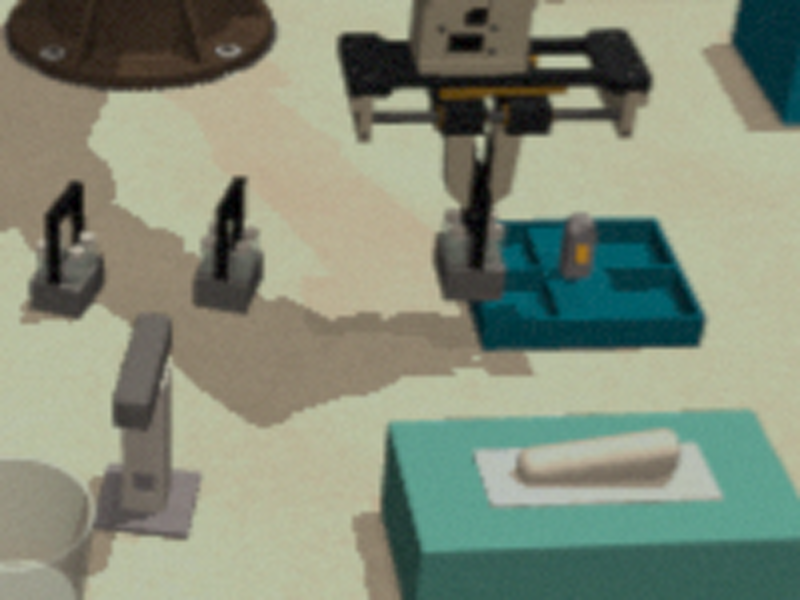

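The rack hangs level in the gripper at crop (470,265), its underside above the carrier rim; the other racks haven't moved.

To row units: 0.034 m is 6.8, 0.03 m is 6.

{"api": "send_path", "payload": {"segments": "0 6.8 0 0 0;0 6.8 0 0 0;0 6.8 0 0 0;0.8 6 0 0 0;0.9 0 0 0 0;0 0 0 0 0;0 0 0 0 0"}}

```text
clock: 5.9
position: [0.4864, 0.354, 0.1055]
ee_rot: [-0.009, 3.142, -0.002]
force: [-1.2, 0.4, 0.4]
width: 0.097
gripper_force: 30.0
```

```bash
python3 plan.py .4847 .357 .067 .008
```

```text
turn -0.002 then d [0.0017 0.0031 0.0385] | d unturned [0.0017 0.0031 0.0385] pos [0.4864 0.354  0.1055] yaw 0.006 tilt [ 0.    -0.001 -1.   ] w 0.097 F [-1.2  0.4  0.4] j7 0.93 t 5.9
```

To row units: 0.015 m is 3, 0.01 m is 2.

{"api": "send_path", "payload": {"segments": "0.3 0.6 3 0 0;0 0 2 0 0;0 0 1 0 0;0 0 0.8 0 0;0 0 0.6 0 0;0 0 0 0 0"}}

```text
clock: 6.5
position: [0.4841, 0.359, 0.0685]
ee_rot: [0.012, -3.141, 0.0]
force: [0.1, 0.5, -0.9]
width: 0.097
gripper_force: 30.0
```

```bash
python3 plan.py .4847 .357 .067 .008
```

```text
turn -0.000 then d [-0.0006 -0.002   0.0015] | d unturned [-0.0006 -0.002   0.0015] pos [0.4841 0.359  0.0685] yaw 0.008 tilt [-0. -0. -1.] w 0.097 F [ 0.1  0.5 -0.9] j7 0.93 t 6.5
```

To row units: 0.003 m is 0.6, 0.002 m is 0.4.

{"api": "send_path", "payload": {"segments": "0 0 0.6 0 0;0 0 0.4 0 0;0 0 0 0 0;0 0 0 0 0"}}

```text
clock: 6.9
position: [0.4851, 0.3599, 0.0675]
ee_rot: [-0.012, 3.139, 0.004]
force: [-7.8, -6.0, 32.3]
width: 0.093
gripper_force: 30.0
```

{"api": "send_path", "payload": {"segments": "0 0 0 0 0.4;0 0 0 0 0.4;0 0 0 0 0.4;0 0 0 0 0.4;0 0 -6 0 0.4;0 0 -6 0 0.4;0 0 -6 0 0.4"}}

```text
clock: 7.6
position: [0.4838, 0.359, 0.1543]
ee_rot: [0.013, -3.141, 0.001]
force: [0.3, 0.1, -0.8]
width: 0.4
gripper_force: 0.0
```

```bash
python3 plan.py .4456 .0618 .16 -.23
```

```text
turn 0.238 then d [-0.0306 -0.2981 -0.0055] | d unturned [ 0.0406 -0.2969 -0.0055] pos [0.4838 0.359  0.1543] yaw 0.008 tilt [-0.001 -0.001 -1.   ] w 0.400 F [ 0.3  0.1 -0.8] j7 0.92 t 7.6
```

To row units: -0.03 m is -6, -0.003 m is -0.6, 0.12 rad is 1.2.

{"api": "send_path", "payload": {"segments": "0 0 0 1.2 0.4;0 0 0 1.18 0.4;-0.6 -6 0 0 0.4;-0.6 -6 0 0 0.4;-0.6 -6 0 0 0.4;-0.6 -6 0 0 0.4;-0.6 -6 0 0 0.4;0 0 0 0 0.4"}}

```text
clock: 8.4
position: [0.4641, 0.2051, 0.1536]
ee_rot: [-0.368, -3.119, 0.004]
force: [0.7, -0.1, -0.7]
width: 0.401
gripper_force: 0.0
```

```bash
python3 - <<'E'
from h import *
snap("scene","s2",(250,130,450,280),4)
E
python3 plan.py .4456 .0618 .16 -.23
```

```text
turn -0.003 then d [-0.015  -0.1464 -0.0062] | d unturned [-0.0154 -0.1464 -0.0062] pos [0.4644 0.2078 0.1537] yaw -0.233 tilt [-0.    -0.001 -1.   ] w 0.402 F [-0.5  0.6  0.2] j7 0.91 t 8.4
```

View pics/s2.png

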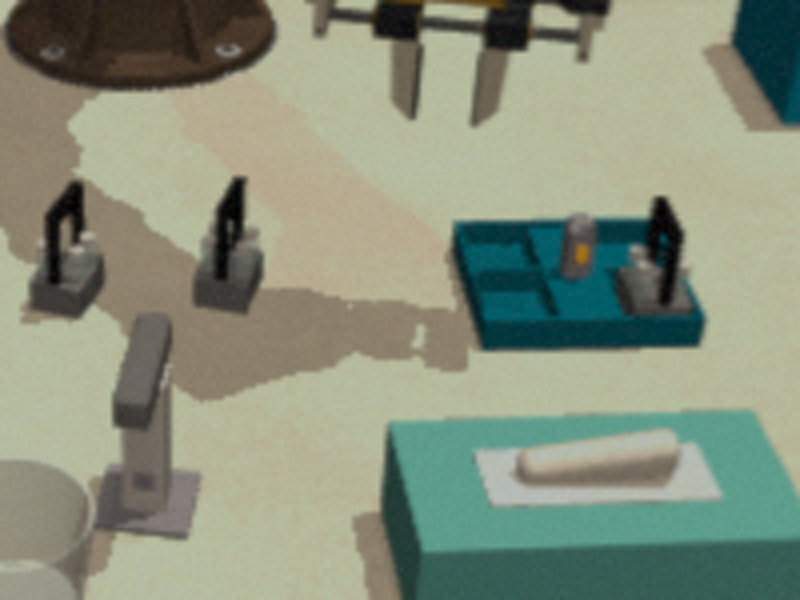

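Rack A sits in the +x/+y bay at crop (655,280), and the other two racks are still at (67,280) and (228,280). Next is B.

To row units: -0.037 m is -7.4, -0.036 m is -7.2.

{"api": "send_path", "payload": {"segments": "-0.6 -7.2 0 0 0.4;-0.8 -7.2 2 0 0.4;-0.8 -7.4 4 0 0.4;-0.8 -7.4 4 0 0.4;0 0 0 0 0.4;0 0 0 0 0.4"}}

```text
clock: 9.05
position: [0.4459, 0.0644, 0.1034]
ee_rot: [-0.362, -3.12, 0.0]
force: [-0.3, 0.5, -0.6]
width: 0.401
gripper_force: 0.0
```

```bash
python3 plan.py .4456 .0618 .06 -.23
```

```text
turn -0.001 then d [-0.0003 -0.0026  0.0434] | d unturned [-0.0003 -0.0026  0.0434] pos [0.4459 0.0644 0.1034] yaw -0.231 tilt [-0.001 -0.    -1.   ] w 0.401 F [-0.3  0.5 -0.6] j7 1.21 t 9.1
```

To row units: -0.025 m is -5, 0.0235 m is 4.7.

{"api": "send_path", "payload": {"segments": "0 -0.5 4 0 0.4;0 0 4.7 0 0.4;0 0 0 0 0;0 0 0 0 0;0 0 0 0 0;0 0 0 0 0;0 0 0 0 0;0 0 0 0 0;0 0 -4 0 0;0 0 -5 0 0"}}

```text
clock: 10.05
position: [0.4443, 0.0615, 0.1053]
ee_rot: [-0.36, -3.119, 0.002]
force: [0.7, 0.0, -1.0]
width: 0.095
gripper_force: 30.0
```

{"api": "send_path", "payload": {"segments": "0 0 0 -1.2 0;0 0 0 -1.18 0;0 0 0 0 0"}}

```text
clock: 10.35
position: [0.4452, 0.0617, 0.1056]
ee_rot: [-0.016, 3.141, 0.001]
force: [0.4, -0.6, -1.4]
width: 0.093
gripper_force: 30.0
```

```bash
python3 plan.py .405 .25 .105 .008
```

```text
turn 0.002 then d [0.0387 0.1886 0.0006] | d unturned [0.0384 0.1887 0.0006] pos [0.4452 0.0617 0.1056] yaw 0.010 tilt [ 0.001  0.    -1.   ] w 0.093 F [ 0.4 -0.6 -1.4] j7 1.42 t 10.3
```

To row units: 0.038 m is 7.6, 0.037 m is 7.4.

{"api": "send_path", "payload": {"segments": "1.6 7.6 0 0 0;1.6 7.6 0 0 0;1.6 7.6 0 0 0;1.6 7.6 0 0 0;1.2 7.4 0 0 0;0 7 0 0 0;0 7 0 0 0;-1.2 6 0 0 0;-2 1.2 0 0 0;0 0 0 0 0"}}

```text
clock: 11.35
position: [0.4218, 0.3572, 0.1049]
ee_rot: [-0.01, 3.141, -0.0]
force: [-0.5, -0.2, -0.6]
width: 0.098
gripper_force: 3.0
```

{"api": "send_path", "payload": {"segments": "0 0 0 0 0;0 0 0 0 0"}}

```text
clock: 11.55
position: [0.4207, 0.3549, 0.1051]
ee_rot: [0.009, -3.141, 0.002]
force: [-0.7, 0.4, 0.7]
width: 0.094
gripper_force: 30.0
```

```bash
python3 plan.py .4210 .357 .069 .008
```

```text
turn -0.002 then d [-0.0003  0.0022  0.0361] | d unturned [-0.0003  0.0022  0.0361] pos [0.4207 0.3549 0.1051] yaw 0.006 tilt [-0.001 -0.001 -1.   ] w 0.094 F [-0.7  0.4  0.7] j7 0.86 t 11.6
```

The grip slackened for a moment (3 N reading), so I'll look before lowering.

```bash
python3 - <<'E'
from h import *
snap("scene","s3",(340,110,460,230),5)
E
```

```text
(no output)
```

View pics/s3.png

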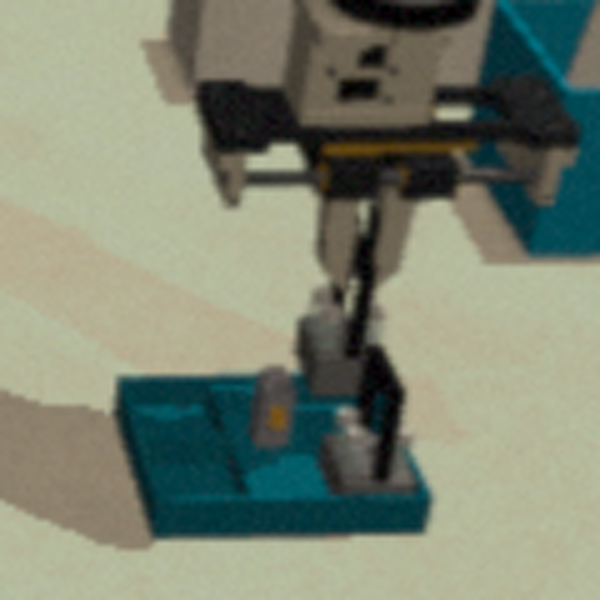

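The rack is still held upright at crop (335,355), so I'll lower it.

To row units: 0.015 m is 3, 0.01 m is 2.

{"api": "send_path", "payload": {"segments": "0 0.4 3 0 0;0 0 2 0 0;0 0 1 0 0;0 0 0.6 0 0;0 0 0.4 0 0;0 0 0 0 0"}}

```text
clock: 12.2
position: [0.4209, 0.3585, 0.0702]
ee_rot: [-0.013, 3.142, -0.0]
force: [0.2, 0.6, 0.1]
width: 0.095
gripper_force: 30.0
```

{"api": "send_path", "payload": {"segments": "0 0 0.3 0 0;0 0 0 0 0"}}

```text
clock: 12.4
position: [0.4209, 0.3587, 0.0688]
ee_rot: [-0.013, 3.141, 0.0]
force: [-0.3, 0.2, -0.8]
width: 0.094
gripper_force: 30.0
```

```bash
python3 plan.py .4210 .357 .067 .008
```

```text
turn 0.000 then d [-0.0001 -0.0017  0.0018] | d unturned [-0.0001 -0.0017  0.0018] pos [0.4209 0.3587 0.0688] yaw 0.008 tilt [ 0.  0. -1.] w 0.094 F [-0.3  0.2 -0.8] j7 0.86 t 12.4
```

{"api": "send_path", "payload": {"segments": "0 0 0.24 0 0;0 0 0.2 0 0;0 0 0 0 0"}}

```text
clock: 12.7
position: [0.4209, 0.3589, 0.0671]
ee_rot: [-0.013, 3.141, 0.001]
force: [-1.7, -1.3, 5.7]
width: 0.095
gripper_force: 30.0
```

{"api": "send_path", "payload": {"segments": "0 0 0 0 0.4;0 0 0 0 0.4;0 0 0 0 0.4;0 0 0 0 0.4;0 0 -6 0 0.4;0 0 -6 0 0.4;0 0 -6 0 0.4;0 0 0 0 0.4"}}

```text
clock: 13.5
position: [0.4227, 0.3602, 0.1604]
ee_rot: [-0.012, 3.137, 0.008]
force: [0.5, -0.2, -0.4]
width: 0.401
gripper_force: 0.0
```

```bash
python3 plan.py .4488 -.0546 .16 -.26;  python3 - <<'E'
from h import *
snap("scene","s4",(250,130,450,280),4)
E
```

```text
turn 0.268 then d [-0.1319 -0.3941 -0.0015] | d unturned [-0.0229 -0.415  -0.0015] pos [0.4227 0.3602 0.1604] yaw 0.008 tilt [ 0.005  0.005 -1.   ] w 0.401 F [ 0.5 -0.2 -0.4] j7 0.84 t 13.5
```

View pics/s4.png

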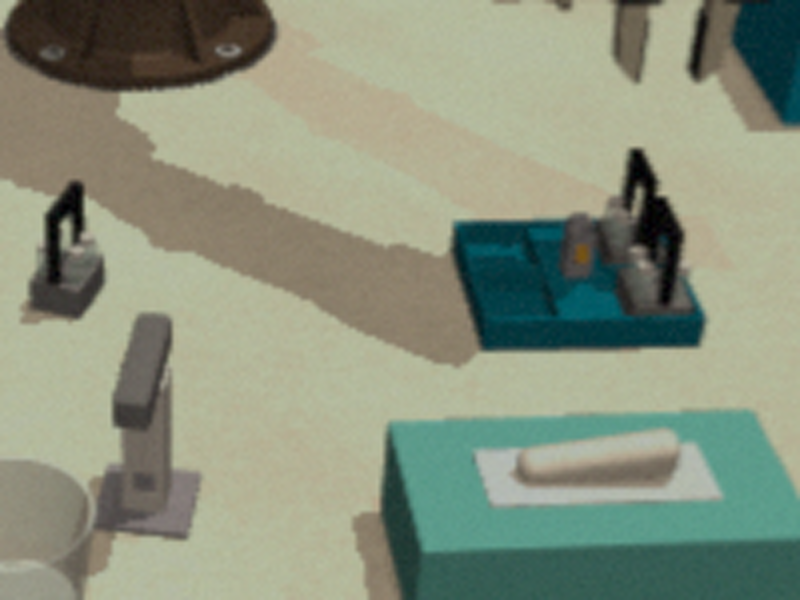

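Both racks stand in the +y bays and rack C is still at (67,280).

To row units: -0.036 m is -7.2, -0.012 m is -2.4, 0.134 rad is 1.34.

{"api": "send_path", "payload": {"segments": "0 0 0 1.34 0.4;0 0 0 1.34 0.4;-2.4 -7.2 0 0 0.4;-2.4 -7.2 0 0 0.4;-2.4 -7.2 0 0 0.4;-2.4 -7.2 0 0 0.4;-2.4 -7.2 0 0 0.4;-2.4 -7.2 0 0 0.4;-2.4 -7.2 0 0 0.4;-2.4 -7.2 0 0 0.4"}}

```text
clock: 14.55
position: [0.4388, 0.054, 0.1557]
ee_rot: [-0.407, -3.114, 0.001]
force: [1.2, -0.5, 0.1]
width: 0.4
gripper_force: 0.0
```

{"api": "send_path", "payload": {"segments": "-2.4 -7.2 0 0 0.4;-2.4 -7.2 0 0 0.4;-2.4 -6.8 0 0 0.4;0 0 5 0 0.4;0 0 5 0 0.4;0 0 0 0 0.4;0 0 0 0 0.4"}}

```text
clock: 15.25
position: [0.4464, -0.0561, 0.1062]
ee_rot: [-0.407, -3.113, 0.001]
force: [-0.0, -0.3, 0.2]
width: 0.401
gripper_force: 0.0
```

```bash
python3 plan.py .4488 -.0546 .06 -.26;  python3 - <<'E'
from h import *
snap("scene","s5")
a=np.load('pics/s4.npz')["image"].astype(int);b=np.load('pics/s5.npz')["image"].astype(int)
print(np.abs(a-b)[195:210,255:280].mean())
E
```

```text
turn 0.000 then d [-0.002   0.0021  0.0462] | d unturned [-0.002   0.0021  0.0462] pos [ 0.4464 -0.0561  0.1062] yaw -0.260 tilt [-0.002 -0.    -1.   ] w 0.401 F [-0.  -0.3  0.2] j7 1.50 t 15.2
13.336
```

To row units: -0.025 m is -5, 0.023 m is 4.6.

{"api": "send_path", "payload": {"segments": "-0.4 0.4 4.6 0 0.4;0 0 4.6 0 0.4;0 0 0 0 0;0 0 0 0 0;0 0 0 0 0;0 0 0 0 0;0 0 0 0 0;0 0 0 0 0;0 0 -4 0 0;0 0 -5 0 0"}}

```text
clock: 16.3
position: [0.4488, -0.0548, 0.1058]
ee_rot: [-0.407, -3.113, 0.001]
force: [0.6, 0.3, -0.7]
width: 0.089
gripper_force: 30.0
```

{"api": "send_path", "payload": {"segments": "0 0 0 -1.34 0;0 0 0 -1.34 0;0 0 0 0 0"}}

```text
clock: 16.6
position: [0.4498, -0.0547, 0.1061]
ee_rot: [-0.016, 3.141, 0.0]
force: [-0.6, -0.7, -1.3]
width: 0.093
gripper_force: 30.0
```

```bash
python3 plan.py .415 .263 .105 .008;python3 plan.py .421 .263 .105 .008
```

```text
turn 0.002 then d [0.0322 0.3179 0.0011] | d unturned [0.0315 0.318  0.0011] pos [ 0.4498 -0.0547  0.1061] yaw 0.010 tilt [ 0.001  0.    -1.   ] w 0.093 F [-0.6 -0.7 -1.3] j7 1.74 t 16.6
turn 0.002 then d [0.0262 0.3179 0.0011] | d unturned [0.0255 0.318  0.0011] pos [ 0.4498 -0.0547  0.1061] yaw 0.010 tilt [ 0.001  0.    -1.   ] w 0.093 F [-0.6 -0.7 -1.3] j7 1.74 t 16.6
```

To row units: 0.035 m is 7, 0.003 m is 0.6.

{"api": "send_path", "payload": {"segments": "0.52 7 0 0 0;0.52 7 0 0 0;0.52 7 0 0 0;0.52 7 0 0 0;0.52 7 0 0 0;0.52 7 0 0 0;0.52 7 0 0 0;0.52 7 0 0 0;0.52 7 0 0 0;0.52 0.6 0 0 0"}}

```text
clock: 17.6
position: [0.4203, 0.2683, 0.1056]
ee_rot: [-0.015, 3.141, 0.004]
force: [0.9, -0.2, -1.4]
width: 0.095
gripper_force: 30.0
```

{"api": "send_path", "payload": {"segments": "0 0 0 0 0;0 0 0 0 0"}}

```text
clock: 17.8
position: [0.421, 0.262, 0.1054]
ee_rot: [0.009, -3.141, 0.001]
force: [-0.1, -0.8, -1.1]
width: 0.094
gripper_force: 30.0
```

```bash
python3 plan.py .4210 .263 .069 .008; python3 - <<'E'
from h import *
snap("scene","s6",(340,110,460,230),5)
E
```

```text
turn -0.003 then d [-0.      0.0011  0.0364] | d unturned [-0.      0.0011  0.0364] pos [0.421  0.262  0.1054] yaw 0.005 tilt [-0.    -0.001 -1.   ] w 0.094 F [-0.1 -0.8 -1.1] j7 1.03 t 17.8
```

View pics/s6.png

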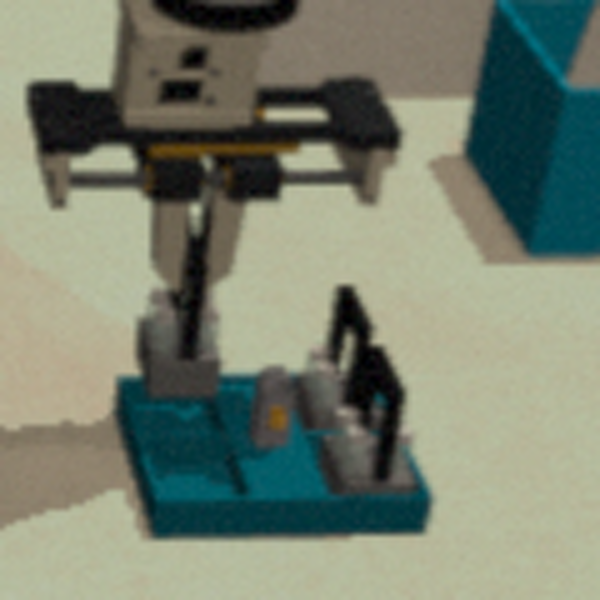

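Rack C is held level over its bay at crop (180,360), so I'll lower it.

{"api": "send_path", "payload": {"segments": "0 0.2 3 0 0;0 0 2 0 0;0 0 1.2 0 0;0 0 0.8 0 0;0 0 0.3 0 0;0 0 0 0 0"}}

```text
clock: 18.45
position: [0.4211, 0.2639, 0.069]
ee_rot: [0.012, -3.142, 0.0]
force: [-1.1, -0.0, -0.7]
width: 0.099
gripper_force: 30.0
```

{"api": "send_path", "payload": {"segments": "0 0 0.2 0 0;0 0 0 0 0"}}

```text
clock: 18.65
position: [0.4211, 0.2642, 0.0682]
ee_rot: [-0.013, 3.141, 0.0]
force: [-0.3, 0.2, -0.2]
width: 0.092
gripper_force: 30.0
```

```bash
python3 plan.py .4210 .263 .067 .008
```

```text
turn 0.000 then d [ 0.0001 -0.0012  0.0012] | d unturned [ 0.0001 -0.0012  0.0012] pos [0.4211 0.2642 0.0682] yaw 0.008 tilt [ 0.  0. -1.] w 0.092 F [-0.3  0.2 -0.2] j7 1.05 t 18.6
```

To row units: 0.001 m is 0.2.

{"api": "send_path", "payload": {"segments": "0 0 0.2 0 0;0 0 0.2 0 0;0 0 0 0 0"}}

```text
clock: 18.95
position: [0.4212, 0.2644, 0.0675]
ee_rot: [-0.013, 3.141, 0.002]
force: [-4.9, -2.4, 20.7]
width: 0.09
gripper_force: 30.0
```

{"api": "send_path", "payload": {"segments": "0 0 0 0 0.4;0 0 0 0 0.4;0 0 0 0 0.4;0 0 0 0 0.4;0 0 -6 0 0.5;0 0 -6 0 0.5;0 0 -6 0 0.5;0 0 0 0 0.5;0 0 0 0 0.5"}}

```text
clock: 19.85
position: [0.4212, 0.2644, 0.1564]
ee_rot: [-0.013, 3.141, 0.002]
force: [-0.5, -0.7, 0.1]
width: 0.499
gripper_force: 0.0
```

```bash
python3 plan.py .678 .003 .16 -.165
```

```text
turn 0.173 then d [-0.2962 -0.2156 -0.0036] | d unturned [-0.2546 -0.2635 -0.0036] pos [0.4212 0.2644 0.1564] yaw 0.008 tilt [ 0.001  0.001 -1.   ] w 0.499 F [-0.5 -0.7  0.1] j7 1.01 t 19.9
```

{"api": "send_path", "payload": {"segments": "0 0 0 0.9 0.5;0 0 0 0.83 0.5;-6 -4 0 0 0.5;-6 -4 0 0 0.5;-6 -4 0 0 0.5;-6 -4 0 0 0.5;-6 -4 0 0 0.5;0 0 0 0 0.5"}}

```text
clock: 20.65
position: [0.5552, 0.1355, 0.1547]
ee_rot: [0.269, 3.129, -0.005]
force: [-0.2, -0.0, 0.3]
width: 0.502
gripper_force: 0.0
```

```bash
python3 plan.py .678 .003 .16 -.165; python3 - <<'E'
from h import *
d=snap("top","t7",None)
o1=np.array([235,150]); o2=np.array([135,230]); im=d["image"]
A=cv2.resize(im[150:300,235:315],None,fx=4,fy=4,interpolation=cv2.INTER_CUBIC)
B=cv2.resize(im[230:300,135:205],None,fx=6,fy=6,interpolation=cv2.INTER_CUBIC)
hand(A,d,(.678,.003,-.165),o1,4,.004); carr(B,d,(.453,.3097,.008),o2,6)
cv2.imwrite('pics/o7.png',np.hstack([A,cv2.copyMakeBorder(B,0,180,10,0,cv2.BORDER_CONSTANT)]))
E
```

```text
turn -0.007 then d [-0.1429 -0.1106 -0.0048] | d unturned [-0.1437 -0.1096 -0.0048] pos [0.5552 0.1355 0.1547] yaw -0.172 tilt [ 0.    -0.003 -1.   ] w 0.502 F [-0.2 -0.   0.3] j7 1.22 t 20.6
```

View pics/o7.png

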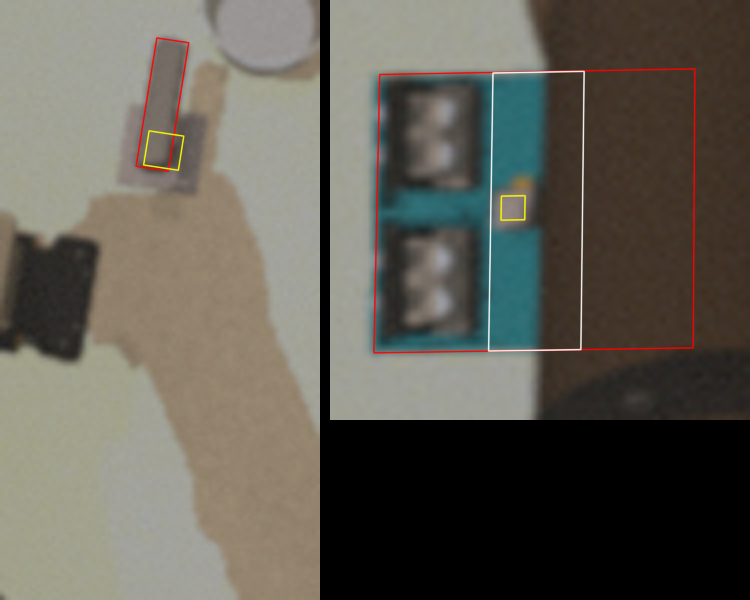

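The handle matches the model, and the carrier is where it was with the racks in its bays. On to the grip bar.

To row units: -0.036 m is -7.2, -0.035 m is -7, -0.005 rad is -0.05.

{"api": "send_path", "payload": {"segments": "-7.2 -5.6 0 -0.05 0.5;-7.2 -5.6 0 0 0.5;-7.2 -5.6 0 0 0.5;-7 -5.4 0 0 0.5;0 0 0 0 0.5;0 0 0 0 0.5;0 0 0 0 0.5"}}

```text
clock: 21.4
position: [0.6747, 0.0105, 0.155]
ee_rot: [-0.248, -3.129, -0.002]
force: [0.5, 0.1, 0.1]
width: 0.503
gripper_force: 0.0
```

```bash
python3 plan.py .678 .003 .091 -.165
```

```text
turn 0.007 then d [-0.0047 -0.0069  0.0639] | d unturned [-0.0046 -0.007   0.0639] pos [0.6747 0.0105 0.155 ] yaw -0.158 tilt [-0.002  0.001 -1.   ] w 0.503 F [0.5 0.1 0.1] j7 1.49 t 21.4
```

To row units: 0.022 m is 4.4, 0.02 m is 4, 0.007 rad is 0.07.

{"api": "send_path", "payload": {"segments": "-0.9 -1.4 0 0.07 0.5;0 0 4.4 0 0.5;0 0 4.4 0 0.5;0 0 4 0 0.5;0 0 0 0 0.5;0 0 0 0 0;0 0 0 0 0;0 0 0 0 0;0 0 0 0 0;0 0 0 0 0", "squeeze": 40}}

```text
clock: 22.4
position: [0.6801, 0.0009, 0.0933]
ee_rot: [0.261, 3.128, 0.001]
force: [1.0, 0.5, 6.1]
width: 0.273
gripper_force: 40.0
```

```bash
python3 plan.py .678 .003 .091 -.165
```

```text
turn -0.002 then d [0.0024 0.0017 0.0023] | d unturned [0.0024 0.0017 0.0023] pos [0.6801 0.0009 0.0933] yaw -0.167 tilt [ 0.002  0.    -1.   ] w 0.273 F [1.  0.5 6.1] j7 1.52 t 22.4
```

{"api": "send_path", "payload": {"segments": "0 0 0 0 0;0 0 0 0 0;0 0 0 0 0"}}

```text
clock: 22.7
position: [0.6801, 0.0009, 0.0933]
ee_rot: [0.261, 3.128, 0.001]
force: [-0.4, 0.9, 6.3]
width: 0.276
gripper_force: 40.0
```

```bash
python3 plan.py .678 .003 .091 -.165;  python3 - <<'E'
from h import *
snap("scene","s8",(230,130,350,280),4)
E
```

```text
turn -0.002 then d [0.0025 0.0017 0.0023] | d unturned [0.0025 0.0017 0.0023] pos [0.6801 0.0009 0.0933] yaw -0.167 tilt [ 0.002  0.    -1.   ] w 0.276 F [-0.4  0.9  6.3] j7 1.52 t 22.7
```

View pics/s8.png

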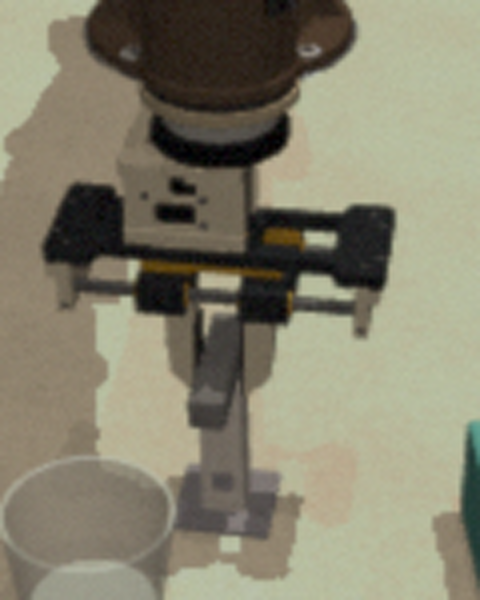

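The fingertips span the 26 mm tube top just under the bar, at crop (215,370), which is a firm, flat hold. I'll lift straight up.

Careful with the scale: shifts go in units of 5 mm and turns go in units of 0.1 rad. That gives: -0.015 m is -3, -0.01 m is -2.

{"api": "send_path", "payload": {"segments": "0 0 -2 0 0;0 0 -3 0 0;0 0 -3 0 0;0 0 -3 0 0;0 0 -3 0 0;0 0 -3 0 0;0 0 -3 0 0;0 0 -2 0 0;0 0 0 0 0", "squeeze": 50}}

```text
clock: 23.65
position: [0.6801, 0.0007, 0.204]
ee_rot: [0.262, 3.128, 0.001]
force: [0.7, -0.1, -0.7]
width: 0.274
gripper_force: 50.0
```

{"api": "send_path", "payload": {"segments": "0 0 0 -0.9 0;0 0 0 -0.83 0;0 0 0 0 0"}}

```text
clock: 23.95
position: [0.6788, 0.0007, 0.2013]
ee_rot: [0.012, -3.14, -0.0]
force: [-0.1, -0.0, -1.2]
width: 0.269
gripper_force: 50.0
```

```bash
python3 plan.py .453 .3097 .2 .008
```

```text
turn -0.001 then d [0.2233 0.3108 0.0016] | d unturned [0.2235 0.3107 0.0016] pos [0.6788 0.0007 0.2013] yaw 0.007 tilt [-0.001  0.    -1.   ] w 0.269 F [-0.1 -0.  -1.2] j7 1.64 t 23.9
```

{"api": "send_path", "payload": {"segments": "5 6.8 0 0 0;5 6.8 0 0 0;5 6.8 0 0 0;5 6.8 0 0 0;5 6.8 0 0 0;5 6.8 0 0 0;5 6.8 0 0 0;5 6.8 0 0 0;4.6 7.6 0 0 0;0 0 0 0 0"}}

```text
clock: 24.95
position: [0.4496, 0.3158, 0.2015]
ee_rot: [0.02, -3.139, -0.004]
force: [0.5, -0.3, -1.9]
width: 0.272
gripper_force: 50.0
```

{"api": "send_path", "payload": {"segments": "0 0 0 0 0;0 0 0 0 0"}}

```text
clock: 25.15
position: [0.4549, 0.3083, 0.2018]
ee_rot: [-0.006, 3.142, -0.001]
force: [0.4, -0.6, -0.7]
width: 0.275
gripper_force: 50.0
```

```bash
python3 plan.py .453 .3097 .2 .008; python3 - <<'E'
from h import *
a=snap("scene","s9"); b=snap("top","t9"); s=arm.observe()
A=cv2.resize(a["image"][80:230,340:460],None,fx=4,fy=4,interpolation=cv2.INTER_CUBIC)
B=cv2.resize(b["image"][200:300,135:205],None,fx=4,fy=4,interpolation=cv2.INTER_CUBIC)
p=s["position"]; z=p[2]-.087
oa=np.array([340,80]); ob=np.array([135,200])
for im,d,o in((A,a,oa),(B,b,ob)):
    carr(im,d,(.453,.3097,.008),o,4)
    h=(p[0],p[1],.007); draw(im,d,box(*h,-.035,.055,-.011,.011,.117+z),o,4,(0,0,255)); draw(im,d,box(*h,-.013,.013,-.013,.013,z),o,4,(0,255,255))
    draw(im,d,box(*h,-.035,.055,-.011,.011,.095+z),o,4,(0,0,255))
cv2.imwrite('pics/o9.png',np.hstack([A,cv2.copyMakeBorder(B,0,200,10,0,cv2.BORDER_CONSTANT)]))
E
```

```text
turn -0.004 then d [0.0018 0.0015 0.0018] | d unturned [0.0018 0.0015 0.0018] pos [0.4549 0.3083 0.2018] yaw 0.004 tilt [ 0.    -0.001 -1.   ] w 0.275 F [ 0.4 -0.6 -0.7] j7 0.97 t 25.1
```

View pics/o9.png

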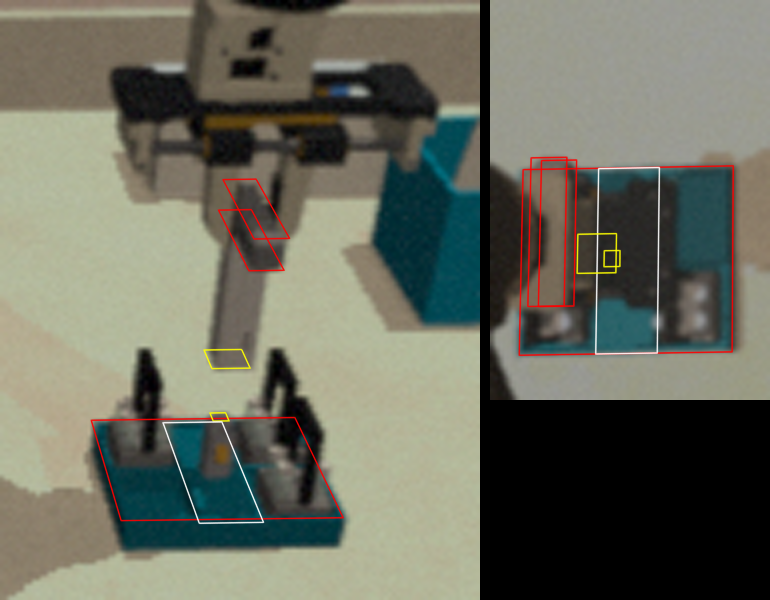

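The handle is over the stub; in the scene crop the foot is at about (233,365) against (228,359) predicted. I'll measure that numerically using edge profiles.

```bash
python3 - <<'E'
from h import *
a=dict(np.load('pics/s9.npz')); g=cv2.cvtColor(a["image"],cv2.COLOR_BGR2GRAY)
np.set_printoptions(linewidth=250)
print('cols',np.arange(385,412))
for r in (146,150,155,160,164,168,170,172,174): print(r,g[r,385:412])
print('stub')
for r in range(182,202,3): print(r,g[r,385:405], a["image"][r,385:405,2])
print(w2p(a,[[.4549,.3083,.2018-.087],[.4549,.3083,.2018-.087+.09],[.4679,.3083,.2018-.087],[.453,.3097,.067],[.462,.3097,.03]]))
E
```

```text
cols [385 386 387 388 389 390 391 392 393 394 395 396 397 398 399 400 401 402 403 404 405 406 407 408 409 410 411]
146 [181 181 176 180 180 179 182 181 174 132  84  70  94 104 106 103  86  66  59  59  63  62  61  63  79 126 165]
150 [179 182 178 179 183 181 178 177 161 107  70  84  97 105 105 103 102 107 101 106 109 144 171 177 179 176 177]
155 [179 180 177 179 178 178 178 170 127  80  75  97 103 101 101 103 103 106 105 107 130 167 181 180 178 179 178]
160 [178 180 179 177 175 176 178 154 106  74  87 101 103 105 100 104 103 106 107 120 161 178 178 178 178 179 179]
164 [178 181 179 179 179 177 173 125  78  80  95 103 103 104 102  99  83  95 106 144 173 179 176 174 176 178 179]
168 [181 181 181 180 178 179 170 118  80  86 100 102 106 104 104 104 106 102 124 159 173 151  89  23  26  57 137]
170 [180 178 180 183 179 178 175 144 100  95 103 102 104 100 103 103 101 108 140 168 171 129  63  21  15  14  57]
172 [179 180 181 180 179 179 180 176 149 130 128 135 138 144 144 145 140 147 156 170 171 114  41  12   3  18  22]
174 [180 182 180 177 176 178 178 179 182 180 178 179 179 179 178 179 178 
[... 507 characters left out ...]
2]
191 [61 64 63 65 59 54 51 61 73 81 81 81 76 61 47 33 44 60 71 75] [  0   9   5  13   0  35  47  64  79  98 103  98  83  63  47  37  46  62  74  77]
194 [56 63 64 64 60 55 55 68 72 77 85 84 78 70 58 42 40 48 54 62] [  0   4   8   7  12  44  58  71  84 103 114 108  85  48  29  35  42  50  58  63]
197 [41 41 43 44 49 51 61 72 72 76 73 75 65 56 48 54 44 40 42 54] [ 4  0  0  0 19 43 64 76 76 77 75 79 54 25  6  0  0  0  5 41]
200 [32 32 37 41 43 43 42 48 48 52 46 46 43 45 45 47 58 53 46 42] [ 4  0  0  2  9  6  4 17 14 20  3  5  0  3  1  4  0  0 13 33]
[[396.32668812 169.23594889]
 [401.01495973 139.37668664]
 [397.33096109 171.59285007]
 [394.36369907 183.7228088 ]
 [393.27876058 196.47474746]]
```

Tube and stub share the same small offset, so they line up at TCP (.453,.310). I'll descend gently.

To row units: 0.0018 m is 0.36, 0.0015 m is 0.3, -0.004 rad is -0.04.

{"api": "send_path", "payload": {"segments": "0.36 0.3 2 -0.04 0;0 0 3 0 0;0 0 2.4 0 0;0 0 0 0 0;0 0 0 0 0"}}

```text
clock: 25.75
position: [0.4525, 0.3105, 0.1647]
ee_rot: [0.015, -3.141, 0.001]
force: [0.2, -0.4, -1.2]
width: 0.273
gripper_force: 50.0
```

```bash
python3 plan.py .453 .3097 .1113 .008
```

```text
turn 0.002 then d [-0.0005 -0.0008  0.0534] | d unturned [-0.0005 -0.0008  0.0534] pos [0.4525 0.3105 0.1647] yaw 0.010 tilt [-0.001 -0.001 -1.   ] w 0.273 F [ 0.2 -0.4 -1.2] j7 0.98 t 25.8
```

{"api": "send_path", "payload": {"segments": "0 0 0 0 0"}}

```text
clock: 25.85
position: [0.4529, 0.3109, 0.1655]
ee_rot: [-0.015, 3.141, 0.001]
force: [1.2, -0.3, -1.0]
width: 0.275
gripper_force: 50.0
```

```bash
python3 plan.py .453 .3097 .1113 .008
```

```text
turn 0.002 then d [-0.0001 -0.0013  0.0542] | d unturned [-0.0001 -0.0013  0.0542] pos [0.4529 0.3109 0.1655] yaw 0.010 tilt [ 0.001  0.    -1.   ] w 0.275 F [ 1.2 -0.3 -1. ] j7 0.98 t 25.9
```

{"api": "send_path", "payload": {"segments": "0 -0.2 0.8 0 0;0 0 0.8 0 0;0 0 0.6 0 0;0 0 0 0 0"}}

```text
clock: 26.25
position: [0.4522, 0.3097, 0.1535]
ee_rot: [0.016, -3.141, 0.001]
force: [0.9, 0.5, -0.7]
width: 0.272
gripper_force: 50.0
```

{"api": "send_path", "payload": {"segments": "0 0 0.6 0 0;0 0 0.4 0 0;0 0 0 0 0"}}

```text
clock: 26.55
position: [0.4525, 0.3098, 0.1488]
ee_rot: [0.016, -3.141, 0.0]
force: [0.7, 0.3, -0.9]
width: 0.273
gripper_force: 50.0
```

{"api": "send_path", "payload": {"segments": "0 0 0.6 0 0;0 0 0 0 0"}}

```text
clock: 26.75
position: [0.4525, 0.3098, 0.1458]
ee_rot: [0.016, -3.142, 0.0]
force: [1.0, 0.7, -1.2]
width: 0.269
gripper_force: 50.0
```

{"api": "send_path", "payload": {"segments": "0 0 0.6 0 0;0 0 0.6 0 0;0 0 0 0 0"}}

```text
clock: 27.05
position: [0.4524, 0.3097, 0.1396]
ee_rot: [0.016, -3.141, 0.0]
force: [0.5, -0.3, -1.4]
width: 0.269
gripper_force: 50.0
```

{"api": "send_path", "payload": {"segments": "0 0 0.6 0 0;0 0 0.6 0 0;0 0 0 0 0"}}

```text
clock: 27.35
position: [0.4527, 0.3099, 0.1338]
ee_rot: [-0.016, 3.141, 0.0]
force: [1.3, 0.1, -1.8]
width: 0.266
gripper_force: 50.0
```

{"api": "send_path", "payload": {"segments": "0 0 0.6 0 0;0 0 0.6 0 0;0 0 0 0 0"}}

```text
clock: 27.65
position: [0.4525, 0.3097, 0.1276]
ee_rot: [0.016, -3.141, 0.0]
force: [2.4, 0.9, -2.7]
width: 0.268
gripper_force: 50.0
```

{"api": "send_path", "payload": {"segments": "0 0 0.6 0 0;0 0 0.6 0 0;0 0 0 0 0"}}

```text
clock: 27.95
position: [0.4524, 0.3097, 0.1216]
ee_rot: [0.016, -3.141, 0.0]
force: [2.6, 0.6, -1.6]
width: 0.273
gripper_force: 50.0
```

To row units: 0.003 m is 0.6, 0.002 m is 0.4.

{"api": "send_path", "payload": {"segments": "0 0 0.6 0 0;0 0 0.4 0 0;0 0 0 0 0"}}

```text
clock: 28.25
position: [0.4524, 0.3097, 0.1167]
ee_rot: [0.016, -3.141, 0.0]
force: [2.3, 0.4, -1.3]
width: 0.27
gripper_force: 50.0
```

{"api": "send_path", "payload": {"segments": "0 0 0.4 0 0;0 0 0.4 0 0;0 0 0 0 0"}}

```text
clock: 28.55
position: [0.4521, 0.3097, 0.1126]
ee_rot: [0.016, -3.141, 0.001]
force: [1.5, 0.5, -2.4]
width: 0.272
gripper_force: 50.0
```

{"api": "send_path", "payload": {"segments": "0 0 0.4 0 0;0 0 0 0 0"}}

```text
clock: 28.75
position: [0.4526, 0.31, 0.1113]
ee_rot: [-0.016, 3.141, 0.0]
force: [1.4, -0.4, 4.4]
width: 0.27
gripper_force: 50.0
```

```bash
python3 - <<'E'
from h import *
d=snap("scene","s10"); g=d["image"]; o=np.array([340,110])
A=cv2.resize(g[110:230,340:460],None,fx=5,fy=5,interpolation=cv2.INTER_CUBIC); cv2.imwrite('pics/s10.png',A)
E
```

```text
(no output)
```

To row units: 0.001 m is 0.2, 0.0005 m is 0.1.

{"api": "send_path", "payload": {"segments": "0 0 0.2 0 0;0 0 0.1 0 0;0 0 0 0 0"}}

```text
clock: 29.1
position: [0.4534, 0.3104, 0.111]
ee_rot: [-0.016, 3.14, 0.003]
force: [0.0, -1.1, 16.0]
width: 0.274
gripper_force: 50.0
```

```bash
python3 - <<'E'
from h import *
d=snap("scene","s11",(370,140,430,215),8)
E
```

```text
(no output)
```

View pics/s11.png

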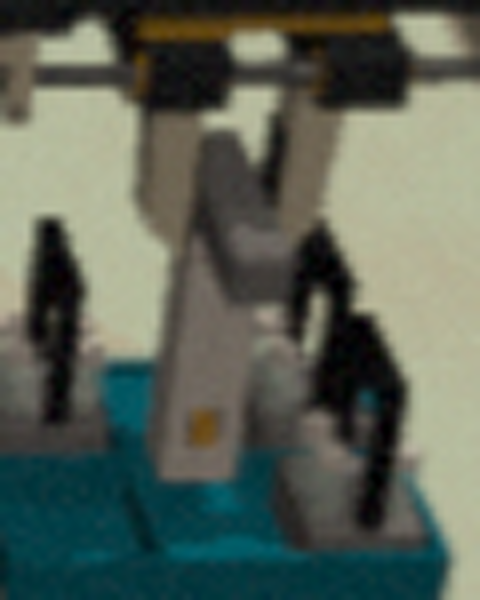

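The brass button shows through the hole at (203,427) and the foot is on the bridge. Time to lift.

To row units: -0.0015 m is -0.3.

{"api": "send_path", "payload": {"segments": "0 0 -0.3 0 0;0 0 0 0 0;0 0 0 0 0", "squeeze": 60}}

```text
clock: 29.45
position: [0.4526, 0.31, 0.1112]
ee_rot: [-0.016, 3.141, 0.001]
force: [1.2, 0.6, 5.7]
width: 0.273
gripper_force: 60.0
```

{"api": "send_path", "payload": {"segments": "0 0 -0.6 0 0;0 0 -0.8 0 0;0 0 -1.2 0 0;0 0 -1.6 0 0;0 0 -1.6 0 0;0 0 -1.4 0 0;0 0 -0.8 0 0;0 0 0 0 0;0 0 0 0 0;0 0 0 0 0"}}

```text
clock: 30.45
position: [0.4522, 0.3096, 0.1507]
ee_rot: [0.016, -3.141, 0.001]
force: [-0.1, 0.8, -8.0]
width: 0.271
gripper_force: 59.9
```

```bash
python3 plan.py .4593 -.3396 .155 .028; python3 - <<'E'
from h import *
d=snap("scene","s12",(340,110,460,230),5)
im=d["image"].astype(int); m=(im[:,:,0]>im[:,:,2]+35)[150:240,355:435]; r,c=np.nonzero(m); print(r.min()+150,r.max()+150,c.min()+355,c.max()+355)
for k in range(c.min(),c.max(),8): print(k+355, np.nonzero(m[:,k])[0].max()+150)
E
```

```text
turn -0.018 then d [ 0.0111 -0.6492 -0.004 ] | d unturned [-5.000e-04 -6.493e-01 -4.000e-03] pos [0.4522 0.3096 0.1507] yaw 0.010 tilt [-0.001 -0.    -1.   ] w 0.271 F [-0.1  0.8 -8. ] j7 0.98 t 30.4
176 239 355 434
355 239
363 239
371 239
379 239
387 239
395 238
403 237
411 236
419 237
427 239
```

Full weight is on the handle, 8 N. I'll carry it to the mat.

{"api": "send_path", "payload": {"segments": "0 -1.6 0 -0.18 0;0 -3.2 0 0 0;0 -4.8 0 0 0;0 -6 0 0 0;0 -6 0 0 0;0 -6 0 0 0;0 -6 0 0 0;0 -6 0 0 0;0 -6 0 0 0;0.4 -6 0 0 0"}}

```text
clock: 31.5
position: [0.4571, 0.0491, 0.1512]
ee_rot: [-0.042, 3.141, -0.0]
force: [0.7, -1.3, -7.5]
width: 0.273
gripper_force: 59.9
```

{"api": "send_path", "payload": {"segments": "0.4 -6 0 0 0;0.4 -6 0 0 0;0.4 -6 0 0 0;0.4 -6 0 0 0;0 -6 0 0 0;0 -6 0 0 0;0 -6 0 0 0;0 -6 0 0 0;0 -6 0 0 0;0 -6 0 0 0"}}

```text
clock: 32.5
position: [0.4565, -0.2504, 0.1511]
ee_rot: [0.042, -3.141, -0.0]
force: [0.2, 0.4, -7.2]
width: 0.27
gripper_force: 59.9
```

```bash
python3 plan.py .4593 -.3396 .155 .028
```

```text
turn -0.001 then d [-0.0003 -0.0892 -0.0039] | d unturned [-0.0004 -0.0892 -0.0039] pos [ 0.4565 -0.2504  0.1511] yaw 0.027 tilt [-0.  0. -1.] w 0.270 F [ 0.2  0.4 -7.2] j7 2.18 t 32.5
```

{"api": "send_path", "payload": {"segments": "0 -5.2 0 0 0;0 -4 0 0 0;0 -3.2 0 0 0;0 -2 0 0 0;0 -1.2 0 0 0;0 0 0 0 0;0 0 0 0 0;0 0 0 0 0"}}

```text
clock: 33.3
position: [0.4605, -0.325, 0.1509]
ee_rot: [0.046, -3.141, -0.001]
force: [-0.6, 0.4, -7.2]
width: 0.271
gripper_force: 59.9
```

```bash
python3 plan.py .4593 -.3396 .115 .028; python3 - <<'E'
from h import *
d=snap("top","t13",None); o=np.array([330,200])
p=arm.observe()["position"]
# teal blob bounding vs mat
im=d["image"].astype(int); m=((im[:,:,0]>im[:,:,2]+30)&(im.max(2)<190)).astype(np.uint8); m[:, :330]=0; m[:200]=0;m[320:]=0
print(cv2.minAreaRect(np.argwhere(m)[:,::-1].astype(np.float32)), w2p(d,[[p[0],p[1],.06]]))
E
```

```text
turn 0.002 then d [ 0.0016 -0.0146  0.0359] | d unturned [ 0.0016 -0.0146  0.0359] pos [ 0.4605 -0.325   0.1509] yaw 0.030 tilt [-0.     0.001 -1.   ] w 0.271 F [-0.6  0.4 -7.2] j7 2.33 t 33.3
((391.2589111328125, 259.0400390625), (47.87605285644531, 52.11310577392578), 86.90594482421875) [[393.89582098 259.04414503]]
```

To row units: 0.004 m is 0.8, 0.01 m is 2.

{"api": "send_path", "payload": {"segments": "0.3 -1.6 0 0 0;0 -1.3 0 0 0;0 0 0 0 0;0 0 1.6 0 0;0 0 2 0 0;0 0 1.6 0 0;0 0 0.8 0 0;0 0 0.4 0 0;0 0 0 0 0;0 0 0 0 0"}}

```text
clock: 34.35
position: [0.4592, -0.3408, 0.1192]
ee_rot: [-0.044, 3.141, 0.0]
force: [0.6, 0.6, -6.0]
width: 0.267
gripper_force: 60.0
```

```bash
python3 plan.py .4593 -.3396 .115 .028
```

```text
turn 0.000 then d [-0.0001  0.0012  0.0042] | d unturned [-0.0001  0.0012  0.0042] pos [ 0.4592 -0.3408  0.1192] yaw 0.028 tilt [ 0.  0. -1.] w 0.267 F [ 0.6  0.6 -6. ] j7 2.37 t 34.4
```

{"api": "send_path", "payload": {"segments": "0 0 0.4 0 0;0 0 0.2 0 0;0 0 0 0 0"}}

```text
clock: 34.65
position: [0.4594, -0.3411, 0.1165]
ee_rot: [-0.044, 3.14, -0.001]
force: [0.5, -0.5, -0.6]
width: 0.271
gripper_force: 60.0
```

Touching down; I'll settle a bit more, open and retreat.

{"api": "send_path", "payload": {"segments": "0 0 0.2 0 0;0 0 0 0 0"}}

```text
clock: 34.85
position: [0.4594, -0.341, 0.1153]
ee_rot: [-0.044, 3.141, -0.001]
force: [-0.2, -0.4, -0.7]
width: 0.269
gripper_force: 60.0
```

{"api": "send_path", "payload": {"segments": "0 0 0 0 0.5;0 0 0 0 0.5;0 0 0 0 0.5;0 0 0 0 0.5;0 0 -2 0 0.5;0 0 -6 0 0.5;0 0 -6 0 0.5;0 0 -6 0 0.5;0 0 0 0 0.5;0 0 0 0 0.5"}}

```text
clock: 35.85
position: [0.4595, -0.3409, 0.2161]
ee_rot: [-0.044, 3.139, -0.001]
force: [0.2, 0.2, -0.4]
width: 0.496
gripper_force: 0.0
```

{"api": "send_path", "payload": {"segments": "0 7 0 0 0.5;0 7 0 0 0.5;0 7 0 0 0.5;0 7 0 0 0.5;0 7 0 0 0.5;0 7 0 0 0.5;0 7 0 0 0.5;0 7 0 0 0.5;0 0 0 0 0.5"}}

```text
clock: 36.75
position: [0.4505, -0.056, 0.2141]
ee_rot: [0.055, -3.139, -0.003]
force: [-0.3, 0.4, -0.5]
width: 0.498
gripper_force: 0.0
```

```bash
python3 - <<'E'
from h import *
a=snap("scene","s14"); b=snap("top","t14")
im=b["image"].astype(int); m=((im[:,:,0]>im[:,:,2]+30)&(im.max(2)<190)).astype(np.uint8); m[:, :330]=0; m[:200]=0;m[320:]=0
r=cv2.minAreaRect(np.argwhere(m)[:,::-1].astype(np.float32)); B=cv2.boxPoints(r); W=p2w(b,B,.029); print(r,W[:,:2].round(3).tolist(),W.mean(0))
np.set_printoptions(linewidth=250)
im=a["image"].astype(int); c=w2p(a,[[.4723,-.3396,.048]])[0].round().astype(int); print(c)
print((im[:,:,2]-im[:,:,0])[c[1]-8:c[1]+8,c[0]-8:c[0]+9])
o=np.array([120,130]); A=cv2.resize(a["image"][130:250,120:260],None,fx=5,fy=5,interpolation=cv2.INTER_CUBIC); cv2.imwrite('pics/s14.png',A)
E
```

```text
((396.01373291015625, 260.2742919921875), (47.0911750793457, 54.23225784301758), 87.1375961303711) [[0.522, -0.26], [0.528, -0.416], [0.395, -0.415], [0.389, -0.262]] [ 0.45834535 -0.33824756  0.029     ]
[164 195]
[[  7   5   5  14  16  16  15  18  16  16  15  16  13  11   5 -32 -52]
 [  4   5   6  13  15  19  17  16  17  18  16  16  16  14   3 -38 -82]
 [  5   5   9  11  13  16  17  16  14  17  18  16  17  12   6 -34 -88]
 [  7   6   7  14  18  18  18  17  16  17  17  17  18  18  12 -20 -86]
 [  7   4   6  12  15  15  17  15  18  20  20  14  16  15  10  -1 -69]
 [  2   7   6   8  16  14  16  16  31  34  32  15  17  14  12   0 -65]
 [  9   8   4   6  12  18  15  17  69  70  61  16  17  15  11   7 -42]
 [  7   7   5   8  12  18  16  21  78  79  69  16  15  15  13   7 -36]
 [  8   7   6   3   7  15  17  21  74  92  79  24  17  17  12   5 -31]
 [  5  11   6   2   1  13  18  20  66  80  70  23  16  17  15   9 -17]
 [  4   1   3   1  -6   0  17  15  32  39  39  17  16  16  13  10 -13]
 [-35 -35 -34 -32 -29  -9  13  19  16  19  19  16  18  16  16   3 -26]
 [-57 -48 -51 -46 -42 -12  12  15  17  13  15  16  18  17  15 -12 -56]
 [-54 -56 -56 -56 -58 -20  12  14  15  13  13  17  12  15  10 -20 -63]
 [-57 -54 -57 -57 -57 -38  -2  -3   1  -1 -15 -15 -16 -17 -29 -53 -74]
 [-55 -52 -52 -65 -65 -50 -41 -38 -42 -59 -76 -65 -74 -83 -81 -84 -85]]
```

The carrier is within 2 mm of the mat's middle, square, and the brass button is out in its hole. Handing in.

```bash
python3 -c "
from cell import arm
print(arm.sign_off())"
```

```text
the job is handed in; nothing more can be done
None
```

The job is handed in, though the sign-off returned no verdict: three racks are in the carrier, the handle is latched with the button out, and the carrier stands released and square within about 2 mm of the mat's middle.

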